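Brush out the coffee grinder and purge it on the sprung dial

TASK

The bean hopper is off the coffee grinder for a clean-out: take the brush from its pot, scrub the grinder's bean throat with three full up-and-down strokes, each right down onto the burr and back up to the mouth, and stand the brush back in its pot. Then turn the grinder's dial clockwise past its two click positions to the third, the sprung purge position at the end of its travel, and finish with the gripper still holding it there against the spring. Keep the dial at off until the brush is back in the pot, and leave the hopper, mug, paperback and grounds cup where they stand.

Things in the scene. Friction and masses are not known exactly. Their poses are not given: they have to be found in the camera images.
- grinder: Grey coffee grinder fixed to the table, 250 mm long (its x), 150 mm wide (its y), flat aluminium top 190 mm above the table. Origin under the middle of its foot, z up; the spout end is its -x. In its top are the round bean throat (60 mm from the middle towards the spout end) and the dial (60 mm from the middle towards the other end).
- throat_mouth (a point): Centre of the bean throat's mouth, on the top edge of its black collar, 200 mm above the table. The throat is a vertical round well of 66 mm inner diameter; the collar is 78 mm outside and stands 10 mm above the grinder's top.
- throat_burr (a point): Top of the steel cone burr in the middle of the throat's bottom, 70 mm straight below the mouth (130 mm above the table). The cone is 20 mm wide at the top, 48 mm at its foot and 10 mm high; around it the throat's floor is 80 mm below the mouth.
- dial: Black dial on the grinder's top, turning about a vertical axis: a round skirt 56 mm across and 7 mm high, and on it an upright grip bar 48 mm long (its x), 14 mm wide (its y), whose top is 32 mm above the grinder's top (222 mm above the table). Origin on the axis at the grinder's top; its x axis, and the white pointer line, point along the bar, so its yaw is the bar's direction. Dots round the dial mark the positions: one large dot for off, then one, two and three small dots.
- dial_grip (a point): Point on the dial's axis in the middle of the grip bar, 22 mm above the grinder's top.
- dial_turn (a joint): Dial angle in rad, clockwise from above: 0 off (stop), 0.42 first click, 0.84 second click (it stays in both), 1.26 third position (stop; it counts from 1.10). Each click takes about 0.06 N m to pass. From 0.88 on a spring drives it back to the second click with 0.07 N m, rising to 0.11 N m at the stop, so it must be held; the bar may be gripped across its 14 mm and turned with the wrist.
- brush: Grinder brush, 158 mm long, standing bristles down in the pot. Origin at the centre of the flat bristle end, z along it towards the handle's top. Black bristle head 28 mm across from 0 to 50 mm, steel ferrule 19 mm across to 64 mm, round wooden handle 16 mm across from 64 to 158 mm; grip it from above at about 115 mm. 35 to 70 g.
- pot: White stoneware pot that holds the brush, fixed to the table: round, 85 mm high, 64 mm outside at the rim, tapering. Origin at the centre of its underside, z up.
- pot_floor (a point): Centre of the pot's inner floor, 8 mm above the table. The inside is about 35 mm across here and widens to 54 mm at the rim, 77 mm higher.
- hopper: Bystander: clear bean hopper with black foot and lid, up to 128 mm across, 143 mm high. Origin at the centre of its underside.
- mug: Bystander: mug, 82 mm across, 95 mm high, with a handle. Origin at the centre of its underside.
- paperback: Bystander: paperback lying flat, 110 x 178 x 24 mm. Origin at the centre of its underside.
- grounds_cup: Bystander: steel cup, 58 mm across, 50 mm high, on the grinder's foot under the spout. Origin at the centre of its underside.
Things that resemble listed ones, but are neither listed nor needed, are in the scene too. Leave any green, orange or pink look-alike of the pot alone.

How it is judged:
On the way, in this order (a step that is already met when the one before it is completed fails the run):
1. first stroke: the held brush is down on the burr in the throat, the dial still off (horizontal distance between brush and throat_burr below 0.024 m and z of brush in the frame of throat_burr below 0.012 m and contact force between the fingers and brush above 0.3 N and value of joint dial_turn below 0.2 rad), for 0.05 s.
2. drawn up to the throat's mouth (horizontal distance between brush and throat_burr below 0.03 m and z of brush in the frame of throat_burr above 0.045 m and contact force between the fingers and brush above 0.3 N), for 0.05 s.
3. second stroke down onto the burr (horizontal distance between brush and throat_burr below 0.024 m and z of brush in the frame of throat_burr below 0.012 m and contact force between the fingers and brush above 0.3 N), for 0.05 s.
4. up to the mouth again (all of step 2), for 0.05 s.
5. third stroke down onto the burr (all of step 3), for 0.05 s.
6. up to the mouth the third time (all of step 4), for 0.05 s.
7. the brush stands in its pot again, let go (horizontal distance between brush and pot_floor below 0.014 m and z of brush in the frame of pot_floor below 0.012 m and angle between brush's own z axis and vertical below 0.35 rad and contact force between the fingers and brush below 0.05 N), for 0.2 s.
8. the gripper has turned the dial to the third position (value of joint dial_turn above 1.1 rad and contact force between the fingers and dial above 0.5 N), for 0.2 s.
At the end, for the whole second after the job is handed in: Through the last second the gripper presses on the dial (over 0.5 N) and keeps it still above 1.10 rad; the brush stands in its pot, let go: bristle end within 12 mm of the floor and 14 mm of the middle, leaning under 20 degrees (all of step 7 and all of step 8 and velocity of joint dial_turn below 0.3 rad/s); the arm keeps its last pose, push and grip.
It fails at once if the dial is turned while the brush is out of its pot (value of joint dial_turn above 0.25 rad and not (horizontal distance between brush and pot_floor below 0.014 m and z of brush in the frame of pot_floor below 0.012 m and angle between brush's own z axis and vertical below 0.35 rad)).
It fails at once if a bystander (hopper, mug, paperback or grounds cup) is moved more than 30 mm (distance of any of hopper, mug, paperback, grounds_cup from where it was at the start of the episode above 0.03 m).
It also fails if it takes over 58 s, if anything falls off the work surface, if the arm or the gripper's body presses on something with over 40 N, if the wrist force passes 120 N, or if a joint passes its speed limit or range.

ROBOT

A 6-joint arm with a two-finger parallel gripper is mounted at the origin on the work surface. World frame = base frame: x ahead of the robot, y to its left, z up, the work surface at z = 0. Lengths are in m, angles in rad, forces in N, time in s.
With the tool pointing down it reaches from about 0.425 to 0.95 m from the base axis. Payload 3.5 kg.
Tool frame: the origin (TCP) lies midway between the tips of the shut fingers; the grasp point (between the pads) lies 19 mm behind it (manip.pinch_z is the distance from the TCP to the grasp point, in m); z points along the fingers, y is the direction in which the jaws open and shut (so a half turn about z gives the same grasp; the last joint's range is limited). The gripper opens to 85 mm and grips with 20 to 120 N. Pads are 22 mm wide; open, the fingers measure 114 mm over their backs; the gripper's body (76 mm by 85 mm) begins 54 mm behind the grasp point. The pads swing forward as they close: fully open they stand 13 mm farther back than shut.
Start: joints at [0.978, 0.286, 1.577, -0, 1.279, -0.15], TCP at [0.289, 0.61, 0.231] pointing down, gripper open.
Joint ranges: [-2.77, 2.77], [-0.9, 2.22], [0.21, 2.48], [-1.53, 4.67], [0.24, 2.81], [-2.84, 2.84]. Speed limits (rad/s): [2.79, 2.79, 3.14, 3.14, 3.14, 3.14].

INTERFACE

Orientations are given as a unit quaternion [x, y, z, w].
In Python, from station import manip gives the robot as it stands. The module is installed in compiled form; this text tells all that it offers.
- The arm moves only by the tool drive_tool, never from a script. Its argument "plan" is a list that holds one entry, the list of rows, each a list of 7 numbers: the opening in per cent of the stroke, from 0 (shut) to 100 (fully open), then the shift along the tool's x, y, z in m, then the turn, a rotation vector about the tool's x, y, z in degrees. A call has 1 to 8 rows; each row is the pose to reach, as a shift and turn from the pose commanded when the call began, along the tool's axes at that moment; what a row does not reach only later rows make up. A row lasts 1/8 s, in which the tool goes at most 62.5 mm and 10.7 degrees, less where a joint would pass 70% of its speed; a pose out of reach is approached as far as the arm can. A call with a gripper value outside its range is refused whole. The fingers move at their own pace and stop on an object; "grip_force" is the grip in N (left out, the last holds). Time passes only in rows, so rows that repeat a pose let the fingers close. It gives the time, the measured TCP pose, the force and the opening at its end, in the units of the state.
- manip.state(): the state, without advancing time (a new reading comes with each control period).
- manip.snapshot(name): name is "side" or "top"; returns a dict with "frame" (400x640x3 uint8, red, green, blue), "K" (3x3 intrinsics, pixels), "T" (4x4, takes a point from camera to world coordinates). Camera axes: x right, y down, z forward; pixel columns grow to the right and rows downward; lengths in m; the calibration is good to about 2 mm. A picture is of the moment at which its call begins. There is no depth.
- manip.close_job(): hands the job in, once; it reports no verdict.
The state is a dict: "time_s": time; "qpos": joint angles; "joint_vel": joint speeds; "tau": joint torques, N m; "ee_pos": TCP position; "tool_rot": TCP orientation; "wrist_force": force on the tool from outside, world axes, zero at the start; "moment": the same for the moment, N m; "width": finger opening in m.
Only numpy, scipy, OpenCV 4.12 (cv2) and the standard library are available. Lean on these libraries where they do the work, as an engineer would, in place of code of your own. Each camera call takes 0.05 s, during which the arm holds its last target.

## Working session

There is one attempt and no reset: what is moved stays moved. The work goes in short steps, Python scripts to look and compute and a tool call to move; the robot and the scene stay as the last step left them, time stands still between calls to the robot, and variables do not carry over. Pictures are saved under pics/ and viewed, and the job is handed in when it is done.

Besides the shell and the picture viewer there is one more tool, called after "Request:" as a command line: name --argument value ..., lists and objects as JSON in quotes. drive_tool: Moves the arm, as the interface text tells. Its arguments: {"type":"object","properties":{"plan":{"type":"array","items":{"type":"array","items":{"type":"array","items":{"type":"number"}}}},"grip_force":{"type":"number"}},"required":["plan"]}

```bash
mkdir -p pics; python3 - <<'E'
from station import manip
import cv2,json,numpy as np
for n in("side","top"):
    s=manip.snapshot(n); cv2.imwrite(f"pics/{n}0.png",s["frame"][:,:,::-1]); np.savez(f"{n}0.npz",**s)
    print(n,s["K"].tolist(),np.round(s["T"],4).tolist())
print(manip.state(), manip.pinch_z)
E
```

```text
side [[367.9933807832393, 0.0, 319.3517953472969], [0.0, 367.9933807832393, 195.514527089169], [0.0, 0.0, 1.0]] [[-0.9832, -0.1109, 0.1447, 0.4181], [-0.1823, 0.6102, -0.7709, 0.7329], [-0.0028, -0.7844, -0.6202, 0.8251], [0.0, 0.0, 0.0, 1.0]]
top [[383.57355266185874, 0.0, 318.6978748624523], [0.0, 383.57355266185874, 201.24897710563883], [0.0, 0.0, 1.0]] [[-0.0272, -0.9891, 0.1448, 0.4376], [-0.9995, 0.0249, -0.018, -0.0829], [0.0142, -0.1452, -0.9893, 1.2308], [0.0, 0.0, 0.0, 1.0]]
{'time_s': 0.1, 'qpos': array([ 9.77988238e-01,  2.87127784e-01,  1.57807398e+00, -3.68098979e-05,
        1.27857712e+00, -1.49987379e-01]), 'joint_vel': array([-1.55818557e-03, -3.64046005e-03, -1.89280812e-03, -5.74543583e-04,
        1.80980869e-03,  2.97607409e-05]), 'tau': array([ 1.07871154e-03, -4.07302666e+01, -2.93697739e+01, -1.36305980e-04,
        3.48833441e-03,  1.77822147e-05]), 'ee_pos': array([0.28886074, 0.6093966 , 0.23002819]), 'tool_rot': array([ 2.19600445e-01,  9.75589283e-01, -1.02498296e-03, -3.80294173e-04]), 'wrist_force': array([ 0.6845449 , -0.12165175, -0.86851752]), 'moment': array([-0.04350409, -0.0183866 , -0.0384161 ]), 'width': 0.08535532084955925} 0.0187
```

View pics/side0.png

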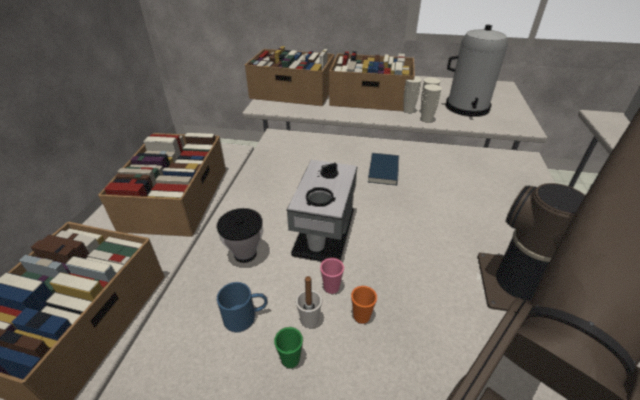

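View pics/top0.png

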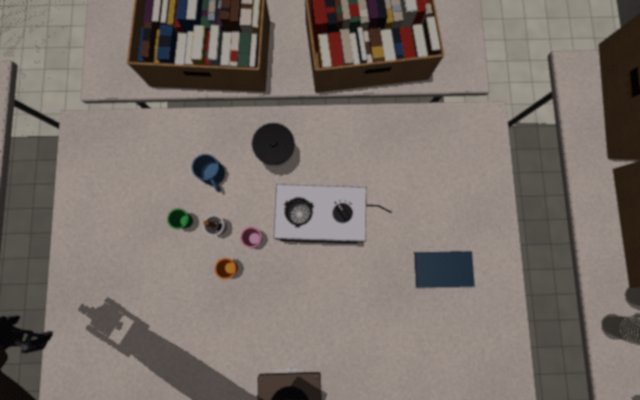

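```bash
cat > h.py <<'E'
import numpy as np,cv2
def ray(s,u,v):
    d=np.linalg.inv(s["K"])@np.array([u,v,1.]); d=s["T"][:3,:3]@d; return s["T"][:3,3],d/np.linalg.norm(d)
def plane(s,u,v,z):
    o,d=ray(s,u,v); return o+d*(z-o[2])/d[2]
def tri(s1,p1,s2,p2):
    A=[];b=[]
    o1,d1=ray(s1,*p1);o2,d2=ray(s2,*p2)
    t=np.linalg.lstsq(np.c_[d1,-d2],o2-o1,rcond=None)[0]
    a=o1+t[0]*d1;c=o2+t[1]*d2
    return (a+c)/2,np.linalg.norm(a-c)
def proj(s,P):
    T=np.linalg.inv(s["T"]);p=T[:3,:3]@np.asarray(P)+T[:3,3];q=s["K"]@p;return q[:2]/q[2]
def crop(s,x0,y0,x1,y1,f,name):
    im=cv2.resize(s["frame"][y0:y1,x0:x1,::-1],None,fx=f,fy=f,interpolation=cv2.INTER_CUBIC);cv2.imwrite(name,im)
E
python3 - <<'E'
from h import *
t=dict(np.load("top0.npz"));s=dict(np.load("side0.npz"))
crop(t,180,170,380,260,4,"pics/t1.png");crop(s,270,150,400,350,3,"pics/s1.png")
for p in[(275,184),(367,187),(366,241),(275,240)]: print(plane(t,*p,.19))
E
```

```text
[0.64095524 0.01734983 0.19      ]
[ 0.62630038 -0.23627696  0.19      ]
[ 0.47796629 -0.22679892  0.19      ]
[0.4872053 0.0189999 0.19     ]
```

View pics/t1.png

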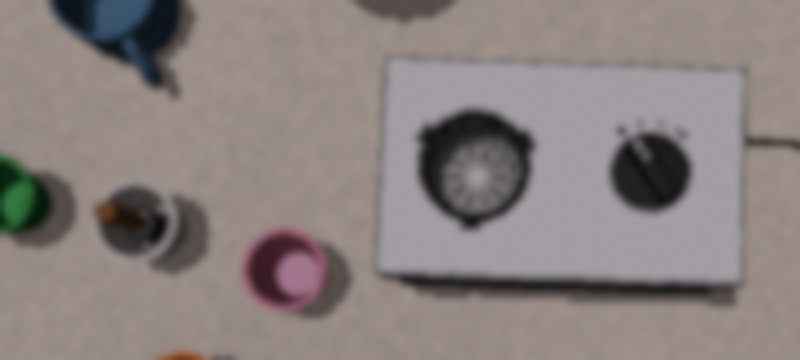

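View pics/s1.png

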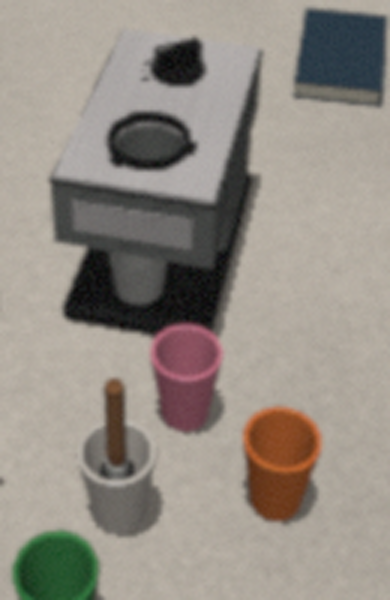

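```bash
python3 - <<'E'
from h import *
t=dict(np.load("top0.npz"));s=dict(np.load("side0.npz"))
f=t["frame"].astype(int);hsv=cv2.cvtColor(t["frame"],cv2.COLOR_RGB2HSV)
print("grinder px",f[190,320],f[230,320],"table",f[150,330],f[260,320])
r=f[:,:,0]-f[:,:,2]
m=((r<2)&(f.sum(2)>330)).astype(np.uint8)
m[:, :260]=0;m[:,385:]=0;m[:175]=0;m[255:]=0
m=cv2.morphologyEx(m,cv2.MORPH_OPEN,np.ones((3,3)))
cs,_=cv2.findContours(m,0,1);c=max(cs,key=cv2.contourArea)
# contour to plane
P=np.array([plane(t,*p,.19)[:2] for p in c[:,0].astype(float)],np.float32)
(cx,cy),(w,h),a=cv2.minAreaRect(P);print("grinder",cx,cy,w,h,a)
B=cv2.boxPoints(((cx,cy),(w,h),a));print(B)
# brush handle
for n,I,roi in(("top",t,(195,205,240,240)),("side",s,(290,270,330,325))):
    x0,y0,x1,y1=roi;g=I["frame"][y0:y1,x0:x1].astype(int)
    mk=((g[:,:,0]-g[:,:,2])>35).astype(np.uint8)
    ys,xs=np.nonzero(mk);print(n,len(xs),xs.min()+x0,xs.max()+x0,ys.min()+y0,ys.max()+y0)
    for y in range(y0,y1):
        k=np.nonzero(mk[y-y0])[0]
        if len(k):print(y,k.min()+x0,k.max()+x0,end="; ")
    print()
crop(t,195,205,240,250,12,"pics/t2.png");crop(s,290,270,335,330,10,"pics/s2.png");crop(t,325,195,365,230,14,"pics/t3.png")
E
```

```text
grinder px [162 157 163] [162 157 163] table [152 141 134] [156 143 136]
grinder 0.5594203472137451 -0.1052071750164032 0.24438650906085968 0.14534495770931244 86.82636260986328
[[ 0.48009443 -0.22318974]
 [ 0.6252165  -0.23123634]
 [ 0.63874626  0.01277539]
 [ 0.4936242   0.02082199]]
top 18 204 208 221 224
221 205 208; 222 204 208; 223 204 208; 224 205 208; 
side 162 305 329 270 303
270 320 329; 271 321 329; 272 322 329; 273 322 329; 274 323 329; 275 325 329; 276 307 329; 277 306 329; 278 305 310; 279 305 329; 280 305 329; 281 306 309; 282 306 309; 283 306 309; 284 306 327; 285 306 309; 286 306 309; 287 306 310; 288 306 309; 289 306 329; 290 307 329; 291 306 309; 292 307 309; 293 307 309; 294 307 309; 295 307 310; 296 307 309; 297 307 309; 298 307 309; 299 307 310; 300 307 310; 301 307 309; 302 307 309; 303 309 309;
```

View pics/t2.png

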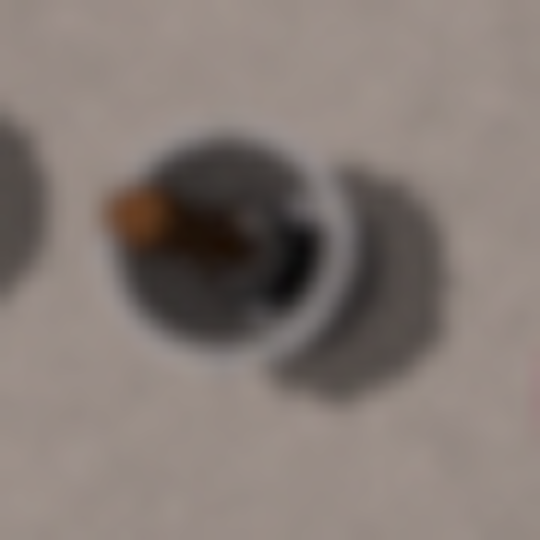

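View pics/s2.png

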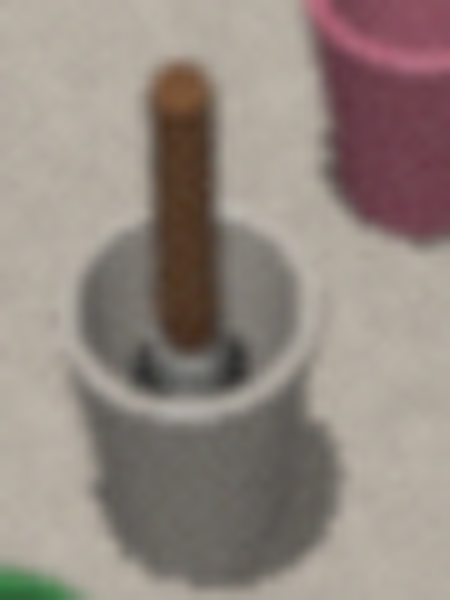

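View pics/t3.png

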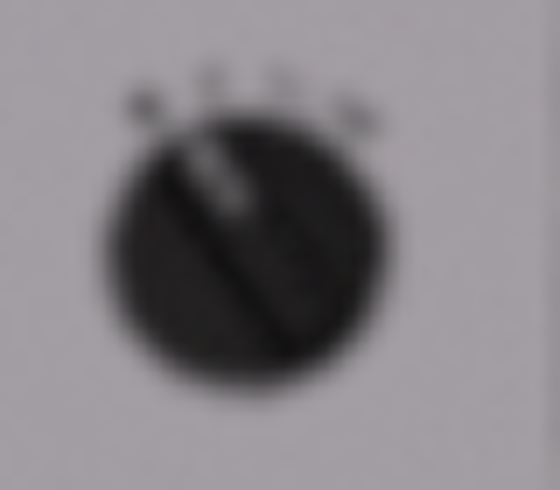

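```bash
python3 - <<'E'
from h import *
t=dict(np.load("top0.npz"));s=dict(np.load("side0.npz"))
print("handle top",tri(t,(205.9,222.2),s,(307.7,278.5)))
print("pot rim",tri(t,(213.9,224.6),s,(308.6,300.6)),plane(t,213.9,224.6,.085),plane(s,308.6,300.6,.085))
# collar/dial from top crop: dark mask
g=cv2.cvtColor(t["frame"],cv2.COLOR_RGB2GRAY)
for n,roi,z in(("throat",(278,190,322,235),.2),("dial",(328,200,358,228),.197)):
    x0,y0,x1,y1=roi;m=(g[y0:y1,x0:x1]<95).astype(np.uint8)
    cs,_=cv2.findContours(m,0,1);c=max(cs,key=cv2.contourArea)
    (cx,cy),r=cv2.minEnclosingCircle(c);M=cv2.moments(cv2.convexHull(c))
    q=(x0+M["m10"]/M["m00"],y0+M["m01"]/M["m00"]);print(n,q,r,plane(t,*q,z))
sg=cv2.cvtColor(s["frame"],cv2.COLOR_RGB2GRAY)
crop(s,300,155,345,215,10,"pics/s3.png")
# dots -> dial angle ; crop t3 coordinates/14
c=(.5561,-.1651)
for n,p in(("off",(147,105)),("1",(210,80)),("2",(285,85)),("3",(360,115)),("center",(248,250))):
    u=325+p[0]/14-.5;v=195+p[1]/14-.5;P=plane(t,u,v,.19 if n!="center" else .197);d=P[:2]-c;print(n,P,np.hypot(*d),np.degrees(np.arctan2(d[1],d[0])))
for z,p in((.222,(195,140)),(.222,(240,210))):
    print(plane(t,325+p[0]/14-.5,195+p[1]/14-.5,z))
E
```

```text
handle top (array([0.54299331, 0.21254459, 0.16421367]), np.float64(0.00045876851124050796))
pot rim (array([0.5431383 , 0.21162729, 0.08098704]), np.float64(2.3060816281063352e-05)) [0.54278131 0.21060071 0.085     ] [0.54245256 0.2144385  0.085     ]
throat (298.2360655737705, 211.06939890710382) 15.359496116638184 [ 0.56298237 -0.04553438  0.2       ]
dial (342.21074138937536, 212.5341506129597) 9.868380546569824 [ 0.55629669 -0.16462275  0.197     ]
off [ 0.58667672 -0.14643095  0.19      ] 0.03582553784935022 31.406748034297642
1 [ 0.59131728 -0.15895859  0.19      ] 0.03574876311541376 9.892128947723013
2 [ 0.58995613 -0.17364391  0.19      ] 0.03491755594882163 -14.163399312945192
3 [ 0.58364409 -0.18813694  0.19      ] 0.03590790790551545 -39.90796260006537
center [ 0.55677983 -0.16464987  0.197     ] 0.0008153466565402922 33.50927642027548
[ 0.57515373 -0.15336627  0.222     ]
[ 0.56155804 -0.16143141  0.222     ]
```

View pics/s3.png

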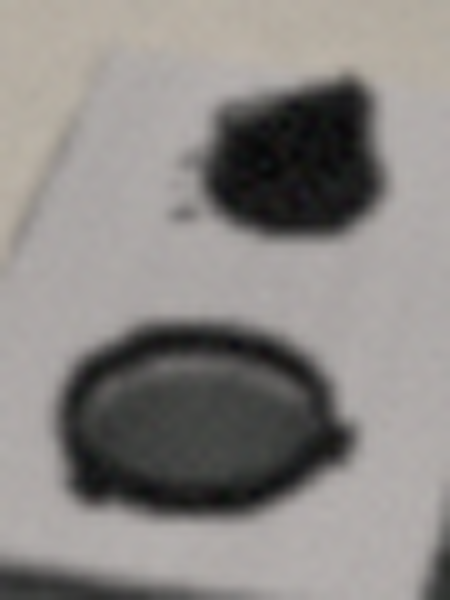

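Request:
drive_tool --plan '[[[100,-0.05,-0.031,0,0,0,8],[100,-0.1,-0.062,0,0,0,16],[100,-0.15,-0.094,0,0,0,24],[100,-0.2,-0.125,0,0,0,32],[100,-0.25,-0.156,0,0,0,40],[100,-0.3,-0.187,0,0,0,48],[100,-0.35,-0.219,0,0,0,56],[100,-0.4,-0.25,0,0,0,64.6]]]'

```text
time_s: 1.1
ee_pos: [0.5439, 0.2108, 0.2309]
tool_rot: [0.709, 0.706, -0.0, -0.0]
wrist_force: [0.9, 0.2, -0.1]
width: 0.0853
```

Request:
drive_tool --plan '[[[100,0,0,0,0,0,0],[100,0,0,0,0,0,0],[100,0,0,0,0,0,0],[100,0,0,0,0,0,0]]]'

```text
time_s: 1.6
ee_pos: [0.5428, 0.2138, 0.2313]
tool_rot: [0.706, 0.708, -0.0, -0.0]
wrist_force: [-0.6, -0.7, -0.4]
width: 0.0848
```

```bash
python3 - <<'E'
from station import manip
from h import *
from scipy.spatial.transform import Rotation as R
for n in("side","top"):
    s=manip.snapshot(n);np.savez(f"{n}1.npz",**s)
    crop(s,*((250,180,410,340) if n=="side" else (150,160,310,300)),4,f"pics/{n}1.png")
st=manip.state();print(st["ee_pos"],R.from_quat(st["tool_rot"]).as_matrix().round(4),st["qpos"],st["wrist_force"],st["time_s"])
E
```

```text
[0.54302833 0.21352003 0.23138597] [[-2.3e-03  1.0e+00  1.0e-04]
 [ 1.0e+00  2.3e-03 -0.0e+00]
 [-0.0e+00  1.0e-04 -1.0e+00]] [ 2.00842225e-01  8.64049190e-02  1.80684668e+00 -1.36395513e-05
  1.24828571e+00  1.98593348e-01] [-0.06781463 -0.79081869  0.38698117] 1.7
```

View pics/side1.png

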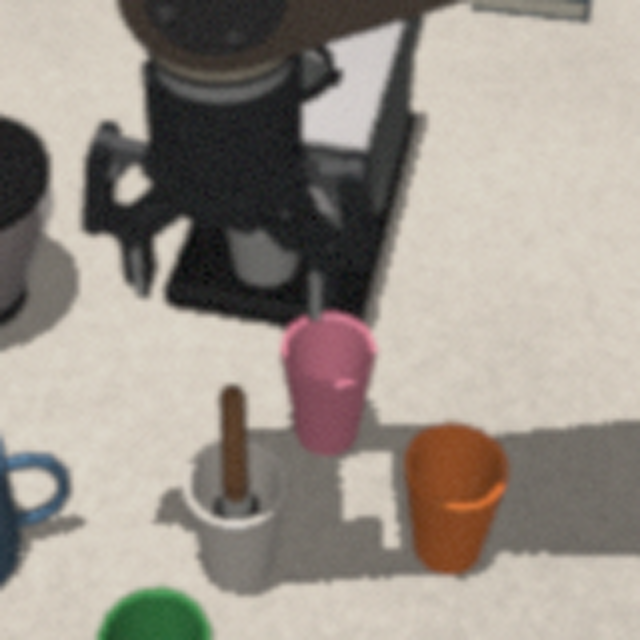

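View pics/top1.png

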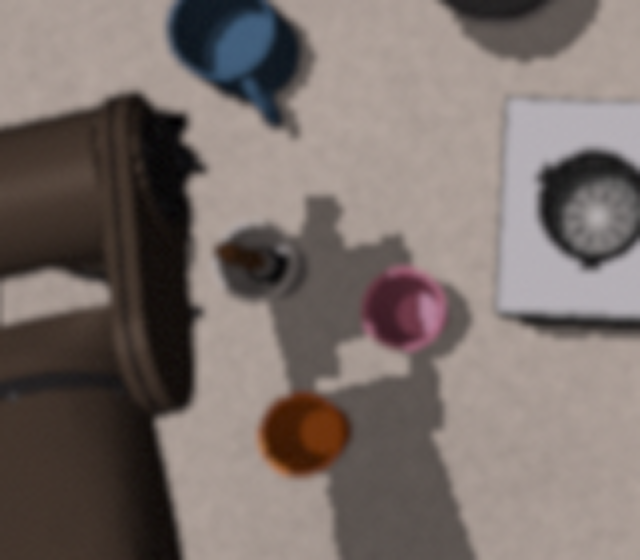

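Request:
drive_tool --plan '[[[100,0,0,0.04,0,0,0],[100,0,0,0.08,0,0,0],[100,0,0,0.11,0,0,0],[100,-0.001,0,0.127,0,0,0],[100,-0.001,0,0.127,0,0,0],[100,-0.001,0,0.127,0,0,0]]]'

```text
time_s: 2.45
ee_pos: [0.5446, 0.212, 0.1059]
tool_rot: [0.707, 0.707, 0.001, 0.001]
wrist_force: [0.2, -0.6, -0.2]
width: 0.0856
```

Request:
drive_tool --plan '[[[0,0,0,0,0,0,0],[0,0,0,0,0,0,0],[0,0,0,0,0,0,0],[0,0,0,0,0,0,0],[0,0,0,0,0,0,0],[0,0,0,0,0,0,0],[0,0,0,0,0,0,0],[0,0,0,0,0,0,0]]]' --grip_force 40

```text
time_s: 3.45
ee_pos: [0.5437, 0.2117, 0.1046]
tool_rot: [0.707, 0.707, 0.0, 0.0]
wrist_force: [-0.0, -0.3, 2.1]
width: 0.015
```

```bash
cat > snap.py <<'E'
import sys
from station import manip
from h import *
from scipy.spatial.transform import Rotation as R
k=sys.argv[1]
for n,i in(("side",2),("top",6)):
    s=manip.snapshot(n);np.savez(f"{n}{k}.npz",**s)
    crop(s,*map(int,sys.argv[i:i+4]),4,f"pics/{n}{k}.png")
st=manip.state();M=R.from_quat(st["tool_rot"]).as_matrix()
print(st["ee_pos"].round(4),"yaw_y",np.degrees(np.arctan2(M[1,1],M[0,1])),"z",M[:,2].round(4),st["qpos"].round(3),st["wrist_force"].round(2),st["width"],st["time_s"])
E
python3 snap.py 2 250 180 410 340 150 160 310 300
```

```text
[0.5437 0.2117 0.1046] yaw_y 0.027646173169750474 z [ 6.e-04  1.e-04 -1.e+00] [ 0.197  0.224  1.9   -0.     1.017  0.197] [-0.69  0.39  2.12] 0.014850206627472117 3.55
```

View pics/side2.png

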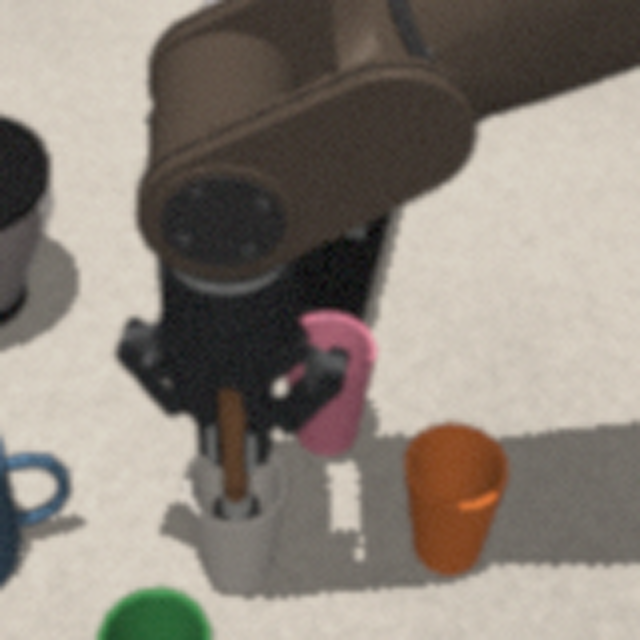

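Request:
drive_tool --plan '[[[0,0,0,-0.04,0,0,0],[0,0,0,-0.09,0,0,0],[0,0,0,-0.14,0,0,0],[0,0,0,-0.19,0,0,0],[0,0,0,-0.222,0,0,0],[0,0,0,-0.222,0,0,0],[0,0,0,-0.222,0,0,0]]]'

```text
time_s: 4.42
ee_pos: [0.5426, 0.2115, 0.3239]
tool_rot: [0.707, 0.707, -0.002, -0.001]
wrist_force: [0.1, -0.2, -1.4]
width: 0.0149
```

```bash
python3 snap.py 3 250 130 410 290 130 160 290 300
```

```text
[0.5425 0.2114 0.3232] yaw_y 0.028685727288302446 z [-0.005 -0.001 -1.   ] [ 0.197  0.028  1.701 -0.     1.418  0.197] [ 0.27  0.06 -0.62] 0.015113087287987019 4.525
```

View pics/side3.png

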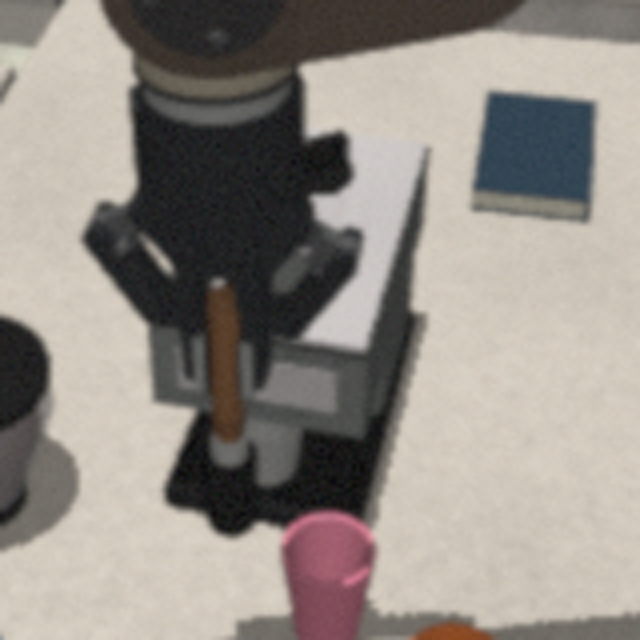

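View pics/top3.png

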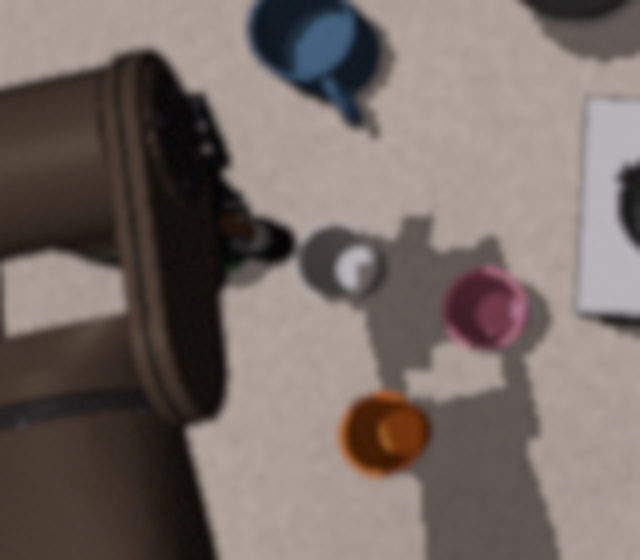

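```bash
python3 - <<'E'
from h import *
s=dict(np.load("side3.npz"));t=dict(np.load("top3.npz"))
for z in(0,.05,.064,.158):
    P=[.5425,.2114,.3232-.0966+z];a=(proj(s,P)-[250,130])*4;b=(proj(t,P)-[130,160])*4;print(z,a,b)
E
```

```text
0 [229.9521061  517.72717636] [278.90867636 240.46020832]
0.05 [227.74226392 452.22109463] [255.37073879 232.6955539 ]
0.064 [227.09082899 432.91068873] [248.33622494 230.37502055]
0.158 [222.29430571 290.72793516] [195.14696089 212.82903747]
```

Request:
drive_tool --plan '[[[0,-0.04,0.004,0,0,0,0],[0,-0.09,0.008,0,0,0,0],[0,-0.14,0.012,0,0,0,0],[0,-0.19,0.016,0,0,0,0],[0,-0.235,0.019,0,0,0,0],[0,-0.257,0.0205,0,0,0,0],[0,-0.257,0.0205,0,0,0,0],[0,-0.257,0.0205,0,0,0,0]]]'

```text
time_s: 5.52
ee_pos: [0.5637, -0.0446, 0.3251]
tool_rot: [0.707, 0.707, -0.0, -0.001]
wrist_force: [-0.7, -0.2, 0.0]
width: 0.0148
```

```bash
python3 snap.py 4 250 90 410 240 220 140 380 280
```

```text
[ 0.5639 -0.0442  0.3258] yaw_y 0.10957134802289943 z [-9.e-04  5.e-04 -1.e+00] [-0.258 -0.013  1.738  0.     1.418 -0.26 ] [ 0.68  0.95 -0.84] 0.01491361630056177 5.625
```

View pics/side4.png

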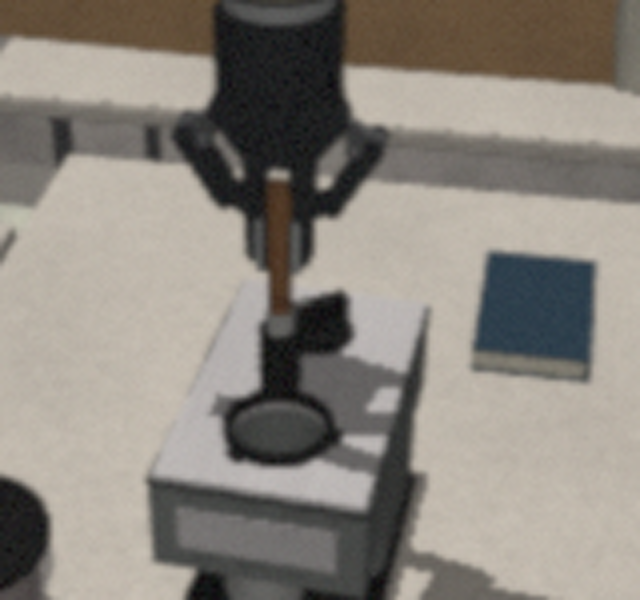

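View pics/top4.png

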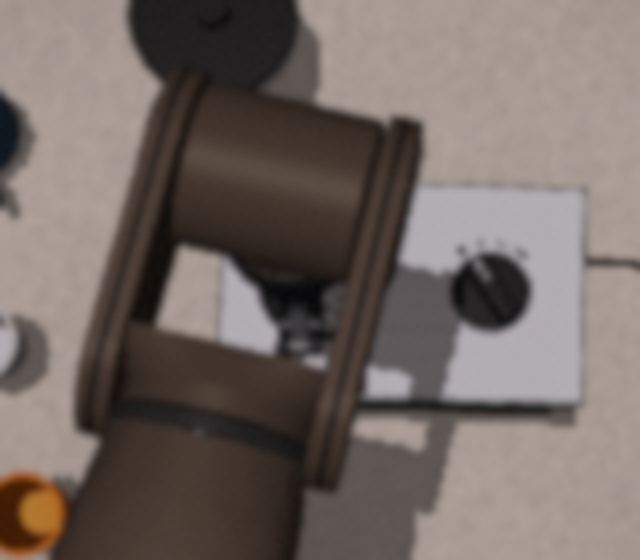

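```bash
python3 - <<'E'
from h import *
s=dict(np.load("side4.npz"))
print(plane(s,320,196.6,.2))
for P in([.5639,-.0442,.2292],[.5639,-.0442,.2],[.563,-.0455,.2],[.5639,-.0442,.2292+.158]):print((proj(s,P)-[250,90])*4)
E
```

```text
[ 0.56139783 -0.03972527  0.2       ]
[277.46910522 387.92759362]
[277.58875959 421.99052336]
[279.22562184 420.97866792]
[276.73736945 179.61874573]
```

Request:
drive_tool --plan '[[[0,-0.001,0,0.04,0,0,0],[0,-0.001,0,0.07,0,0,0],[0,-0.001,0,0.085,0,0,0],[0,-0.001,0,0.095,0,0,0],[0,-0.001,0,0.095,0,0,0],[0,-0.001,0,0.095,0,0,0],[0,-0.001,0,0.095,0,0,0]]]'

```text
time_s: 6.5
ee_pos: [0.5647, -0.0465, 0.2326]
tool_rot: [0.707, 0.707, 0.001, 0.001]
wrist_force: [-0.5, -0.4, 0.3]
width: 0.015
```

```bash
python3 snap.py 5 250 90 410 240 220 140 380 280
```

```text
[ 0.5645 -0.0465  0.2321] yaw_y 0.02490837552072652 z [ 1.3e-03 -4.0e-04 -1.0e+00] [-0.261  0.047  1.847 -0.     1.246 -0.262] [ 0.53 -0.39  0.14] 0.015017960278742762 6.6
```

View pics/side5.png

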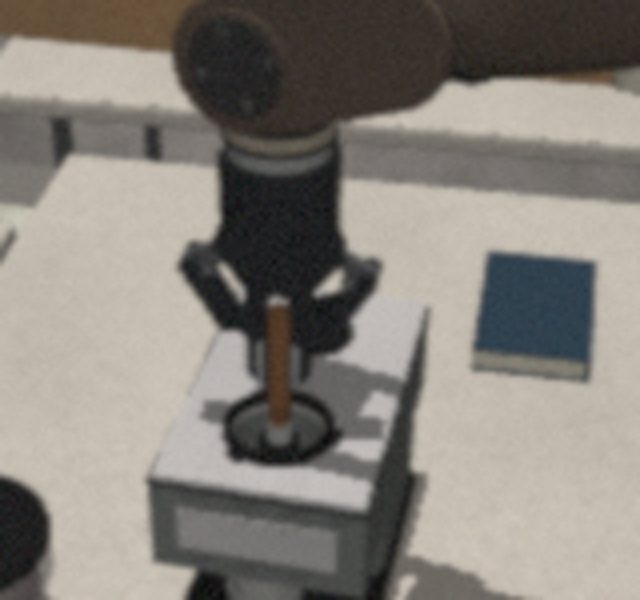

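Request:
drive_tool --plan '[[[0,0,0,0.003,0,0,0],[0,0,0,0.003,0,0,0],[0,0,0,0.005,0,0,0],[0,0,0,0.005,0,0,0],[0,0,0,0.005,0,0,0]]]'

```text
time_s: 7.22
ee_pos: [0.5643, -0.0464, 0.2266]
tool_rot: [0.707, 0.707, 0.0, 0.0]
wrist_force: [-0.8, 0.1, 1.4]
width: 0.0147
```

Request:
drive_tool --plan '[[[0,0,0,-0.03,0,0,0],[0,0,0,-0.065,0,0,0],[0,0,0,-0.065,0,0,0],[0,0,0,-0.065,0,0,0],[0,0,0,-0.065,0,0,0]]]'

```text
time_s: 7.85
ee_pos: [0.5633, -0.0462, 0.2892]
tool_rot: [0.707, 0.707, -0.001, -0.002]
wrist_force: [-0.5, -0.5, -0.2]
width: 0.015
```

Request:
drive_tool --plan '[[[0,0,0,0.035,0,0,0],[0,0,0,0.055,0,0,0],[0,0,0,0.065,0,0,0],[0,0,0,0.065,0,0,0],[0,0,0,0.065,0,0,0],[0,0,0,0.065,0,0,0]]]'

```text
time_s: 8.6
ee_pos: [0.5643, -0.0464, 0.2266]
tool_rot: [0.707, 0.707, 0.0, 0.0]
wrist_force: [0.6, 0.1, 1.3]
width: 0.015
```

Request:
drive_tool --plan '[[[0,0,0,-0.03,0,0,0],[0,0,0,-0.065,0,0,0],[0,0,0,-0.065,0,0,0],[0,0,0,-0.065,0,0,0],[0,0,0,-0.065,0,0,0]]]'

```text
time_s: 9.22
ee_pos: [0.5633, -0.0462, 0.2892]
tool_rot: [0.707, 0.707, -0.001, -0.002]
wrist_force: [-0.4, 0.3, -1.4]
width: 0.0148
```

```bash
python3 snap.py 6 250 90 410 240 220 140 380 280
```

```text
[ 0.5635 -0.0462  0.2897] yaw_y 0.026973300353867663 z [-2.7e-03  7.0e-04 -1.0e+00] [-0.261  0.006  1.784 -0.     1.355 -0.262] [ 0.97  0.6  -0.16] 0.014682002680400345 9.325
```

View pics/side6.png

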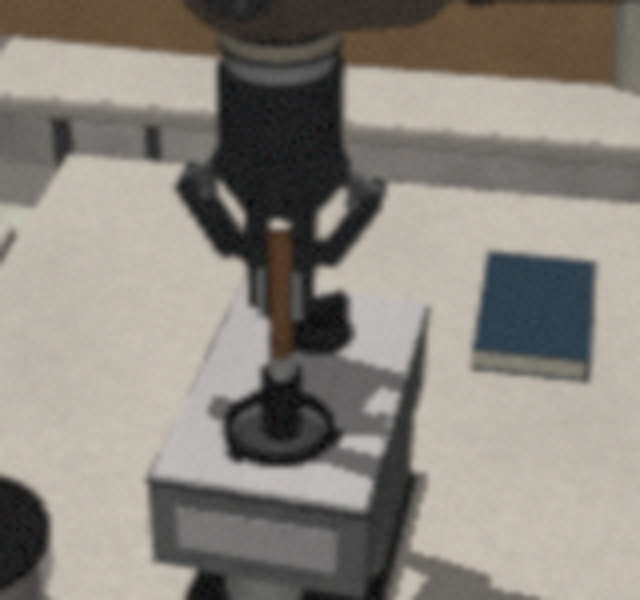

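Request:
drive_tool --plan '[[[0,0,0,0.035,0,0,0],[0,0,0,0.055,0,0,0],[0,0,0,0.065,0,0,0],[0,0,0,0.065,0,0,0],[0,0,0,0.065,0,0,0],[0,0,0,0.065,0,0,0]]]'

```text
time_s: 10.07
ee_pos: [0.5644, -0.0464, 0.2266]
tool_rot: [0.707, 0.707, 0.0, 0.0]
wrist_force: [0.4, 0.1, 0.3]
width: 0.0149
```

Request:
drive_tool --plan '[[[0,0,0,-0.03,0,0,0],[0,0,0,-0.065,0,0,0],[0,0,0,-0.065,0,0,0],[0,0,0,-0.065,0,0,0],[0,0,0,-0.098,0,0,0],[0,0,0,-0.098,0,0,0],[0,0,0,-0.098,0,0,0]]]'

```text
time_s: 10.95
ee_pos: [0.5635, -0.0462, 0.3222]
tool_rot: [0.707, 0.707, -0.001, -0.001]
wrist_force: [0.3, 0.4, -0.7]
width: 0.0151
```

Request:
drive_tool --plan '[[[0,0.04,-0.004,0,0,0,0],[0,0.09,-0.008,0,0,0,0],[0,0.14,-0.012,0,0,0,0],[0,0.19,-0.016,0,0,0,0],[0,0.235,-0.019,0,0,0,0],[0,0.258,-0.0205,0,0,0,0],[0,0.258,-0.0205,0,0,0,0],[0,0.258,-0.0205,0,0,0,0]]]'

```text
time_s: 11.95
ee_pos: [0.5432, 0.211, 0.3228]
tool_rot: [0.707, 0.707, -0.001, -0.0]
wrist_force: [0.1, 0.7, 0.4]
width: 0.0152
```

```bash
python3 snap.py 7 250 180 410 330 130 160 290 300;python3 - <<'E'
from h import *
s=dict(np.load("side7.npz"));t=dict(np.load("top7.npz"))
for z in(.085,.0):
    P=[.543,.2125,z];print(z,(proj(s,P)-[250,180])*4,(proj(t,P)-[130,160])*4)
E
```

```text
[0.5435 0.2106 0.3236] yaw_y -0.04392053158944664 z [-1.1e-03 -5.0e-04 -1.0e+00] [ 0.196  0.028  1.701 -0.     1.414  0.197] [-0.26 -0.25 -1.54] 0.014792762609258776 12.05
0.085 [234.16729662 479.5626619 ] [333.04397109 258.1734432 ]
0.0 [236.99626584 561.33288757] [360.42906509 267.21711129]
```

View pics/side7.png

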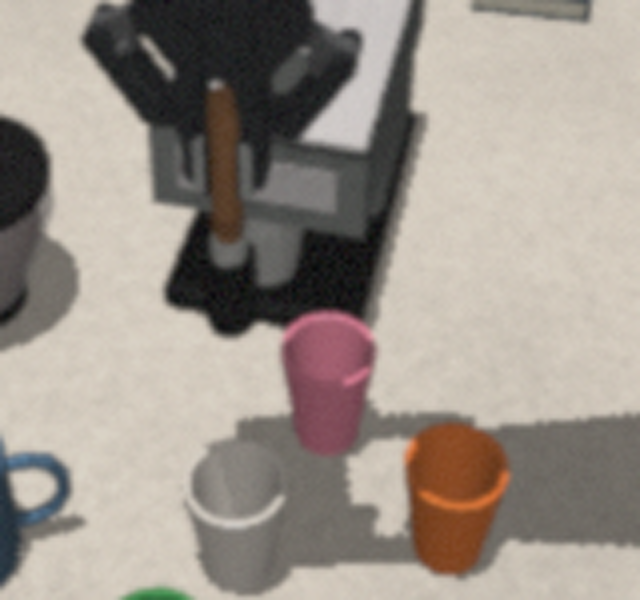

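View pics/top7.png

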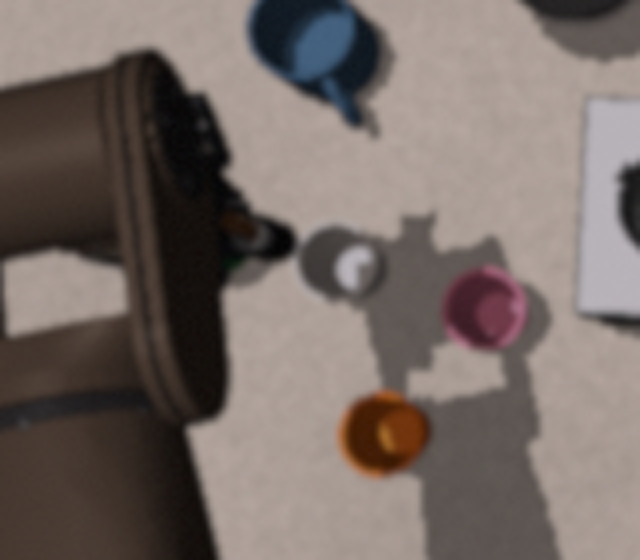

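Request:
drive_tool --plan '[[[0,0.001,0,0.05,0,0,0],[0,0.001,0,0.1,0,0,0],[0,0.001,0,0.14,0,0,0],[0,0.001,0,0.17,0,0,0],[0,0.001,0,0.2,0,0,0],[0,0.001,0,0.217,0,0,0],[0,0.001,0,0.217,0,0,0],[0,0.001,0,0.217,0,0,0]]]'

```text
time_s: 13.05
ee_pos: [0.5445, 0.2126, 0.1087]
tool_rot: [0.707, 0.707, 0.001, 0.001]
wrist_force: [-0.3, -0.1, 0.4]
width: 0.0148
```

```bash
python3 snap.py 8 250 180 410 330 130 160 290 300
```

```text
[0.5444 0.2128 0.1089] yaw_y 0.025665085290604673 z [ 2.6e-03  5.0e-04 -1.0e+00] [ 0.199  0.219  1.897 -0.     1.023  0.199] [0.01 1.34 0.87] 0.014658918659840335 13.15
```

View pics/side8.png

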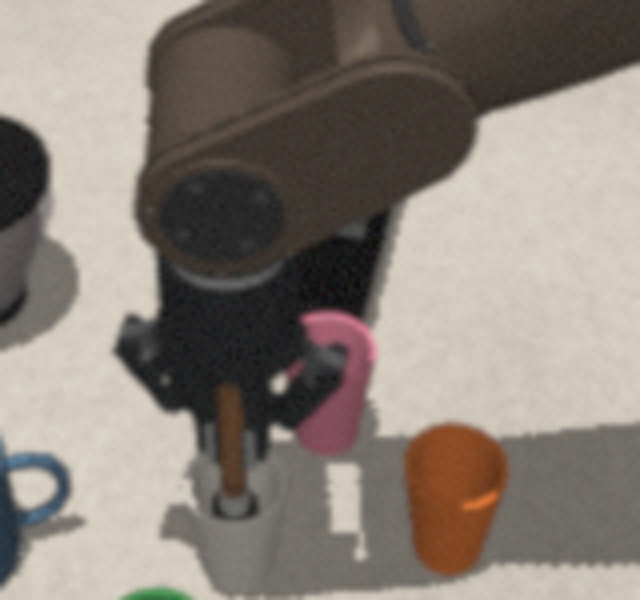

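Request:
drive_tool --plan '[[[0,-0.001,0,0.0035,0,0,0],[0,-0.001,0,0.0035,0,0,0],[0,-0.001,0,0.0035,0,0,0],[0,-0.001,0,0.0035,0,0,0]]]'

```text
time_s: 13.65
ee_pos: [0.5436, 0.2117, 0.104]
tool_rot: [0.707, 0.707, 0.0, 0.0]
wrist_force: [0.3, 0.2, 0.7]
width: 0.0151
```

Request:
drive_tool --plan '[[[20,0,0,0,0,0,0],[40,0,0,0,0,0,0],[70,0,0,0,0,0,0],[100,0,0,0,0,0,0],[100,0,0,0,0,0,0],[100,0,0,0,0,0,0],[100,0,0,0,0,0,0]]]'

```text
time_s: 14.52
ee_pos: [0.5435, 0.2116, 0.1038]
tool_rot: [0.707, 0.707, -0.0, 0.0]
wrist_force: [-0.4, -0.3, 0.0]
width: 0.0858
```

Request:
drive_tool --plan '[[[100,0,0,-0.03,0,0,0],[100,0,0,-0.08,0,0,0],[100,0,0,-0.13,0,0,0],[100,0,0,-0.18,0,0,0],[100,0,0,-0.215,0,0,0],[100,0,0,-0.215,0,0,0]]]'

```text
time_s: 15.28
ee_pos: [0.545, 0.212, 0.3234]
tool_rot: [0.707, 0.707, 0.003, 0.002]
wrist_force: [-0.7, -0.2, 0.1]
width: 0.0857
```

```bash
python3 snap.py 9 250 180 410 330 130 160 290 300
```

```text
[0.5432 0.2116 0.3182] yaw_y 0.029502557824932198 z [-6.e-04 -1.e-04 -1.e+00] [0.197 0.03  1.708 0.    1.404 0.197] [-0.24 -0.22 -0.38] 0.0853699238843629 15.375
```

View pics/side9.png

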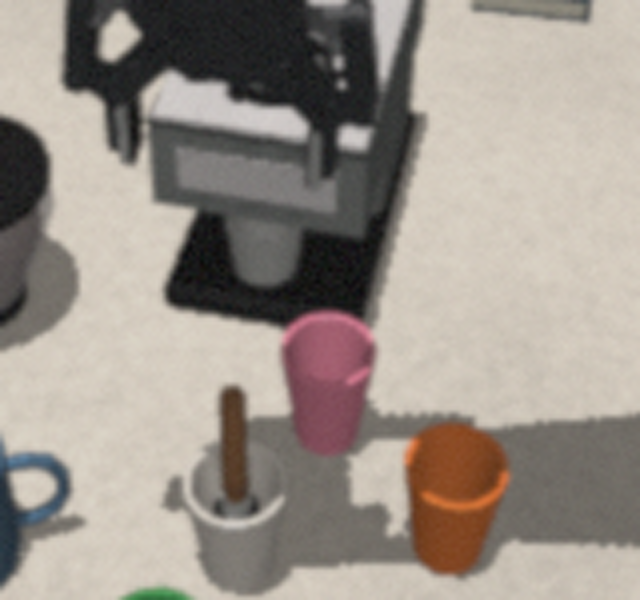

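View pics/top9.png

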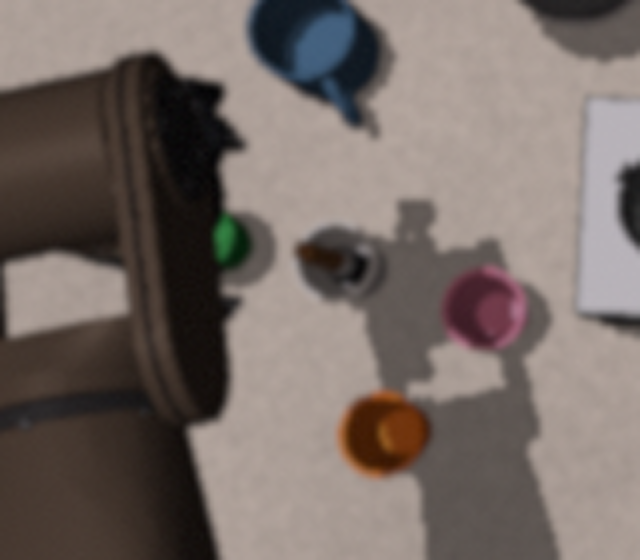

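Request:
drive_tool --plan '[[[100,-0.04,0.002,0,0,0,7],[100,-0.09,0.004,0,0,0,14],[100,-0.14,0.006,0,0,0,21],[100,-0.19,0.008,0,0,0,28],[100,-0.24,0.01,0,0,0,35],[100,-0.29,0.012,0,0,0,43],[100,-0.34,0.013,0,0,0,50],[100,-0.376,0.013,0,0,0,57]]]'

```text
time_s: 16.38
ee_pos: [0.5556, -0.1661, 0.3156]
tool_rot: [0.96, 0.282, -0.002, -0.002]
wrist_force: [0.8, -0.5, -0.2]
width: 0.0853
```

Request:
drive_tool --plan '[[[100,0,0,0,0,0,0],[100,0,0,0,0,0,0],[100,0,0,0,0,0,0]]]'

```text
time_s: 16.75
ee_pos: [0.5566, -0.1631, 0.3181]
tool_rot: [0.958, 0.285, -0.0, -0.001]
wrist_force: [-0.2, -0.7, 0.2]
width: 0.0853
```

```bash
python3 snap.py 10 250 90 410 240 220 140 380 280
```

```text
[ 0.5567 -0.1632  0.3187] yaw_y -56.85573002058679 z [-2.e-04  2.e-04 -1.e+00] [-0.46   0.023  1.714  0.     1.405  0.532] [-0.18 -0.29  0.3 ] 0.08540541435121421 16.85
```

View pics/side10.png

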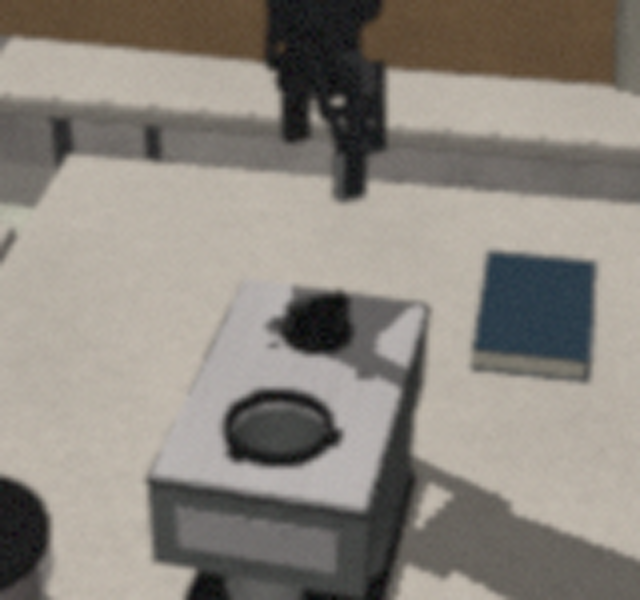

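View pics/top10.png

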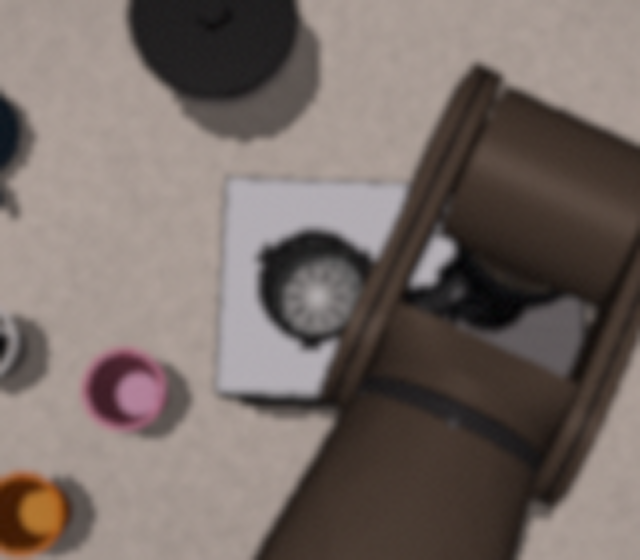

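Request:
drive_tool --plan '[[[100,-0.001,0.001,0.04,0,0,0],[100,-0.001,0.001,0.07,0,0,0],[100,-0.001,0.001,0.1,0,0,0],[100,-0.001,0.001,0.115,0,0,0],[100,-0.001,0.001,0.115,0,0,0],[100,-0.001,0.001,0.115,0,0,0]]]'

```text
time_s: 17.6
ee_pos: [0.5573, -0.166, 0.2055]
tool_rot: [0.959, 0.284, 0.001, 0.001]
wrist_force: [-0.2, 0.0, 0.4]
width: 0.0852
```

```bash
python3 snap.py 11 250 90 410 240 220 140 380 280
```

```text
[ 0.5573 -0.1661  0.2057] yaw_y -56.96254370512356 z [ 0.0028 -0.0014 -1.    ] [-0.464  0.103  1.837 -0.     1.198  0.53 ] [-0.03  0.45 -0.49] 0.08549690219749487 17.7
```

View pics/side11.png

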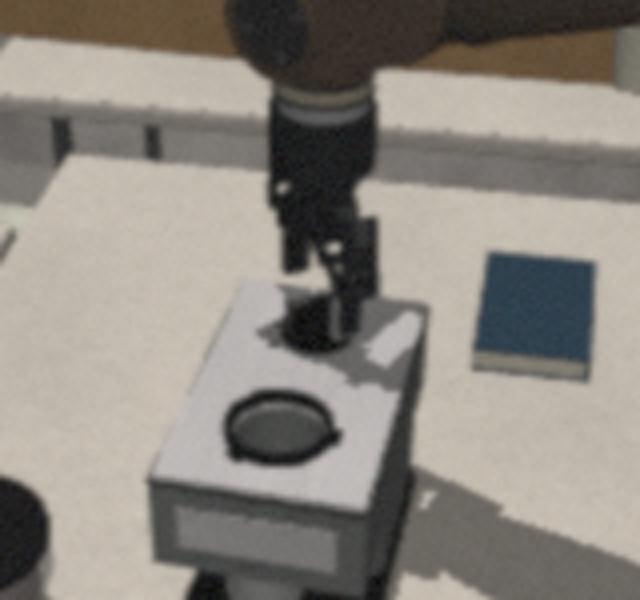

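Request:
drive_tool --plan '[[[60,0,-0.001,0.002,0,0,0],[30,0,-0.001,0.002,0,0,0],[0,0,-0.001,0.002,0,0,0],[0,0,-0.001,0.002,0,0,0],[0,0,-0.001,0.002,0,0,0],[0,0,-0.001,0.002,0,0,0],[0,0,-0.001,0.002,0,0,0],[0,0,-0.001,0.002,0,0,0]]]' --grip_force 40

```text
time_s: 18.7
ee_pos: [0.5563, -0.1656, 0.2021]
tool_rot: [0.959, 0.284, 0.001, 0.001]
wrist_force: [3.6, -4.4, -0.1]
width: 0.0131
```

```bash
python3 snap.py 12 250 90 410 240 220 140 380 280
```

```text
[ 0.5563 -0.1656  0.2021] yaw_y -56.9823426384984 z [ 0.0016 -0.0016 -1.    ] [-4.640e-01  1.050e-01  1.842e+00 -1.000e-03  1.193e+00  5.310e-01] [ 3.39 -4.39 -1.01] 0.012883204078928881 18.8
```

View pics/side12.png

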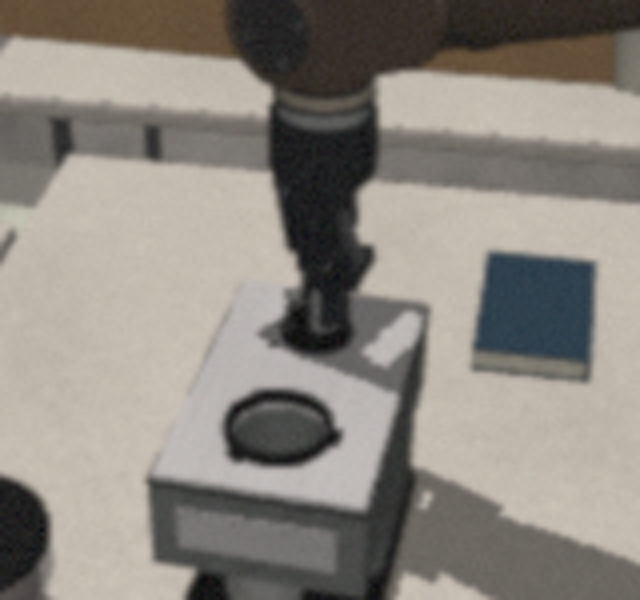

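Request:
drive_tool --plan '[[[0,0,0.001,0,0,0,0],[0,0,0.001,0,0,0,6],[0,0,0.001,0,0,0,12],[0,0,0.001,0,0,0,18],[0,0,0.001,0,0,0,24],[0,0,0.001,0,0,0,24],[0,0,0.001,0,0,0,24]]]' --grip_force 60

```text
time_s: 19.68
ee_pos: [0.5561, -0.1648, 0.2021]
tool_rot: [0.997, 0.08, -0.001, -0.001]
wrist_force: [-1.2, 2.1, 4.4]
width: 0.0128
```

```bash
python3 snap.py 13 250 90 410 240 220 140 380 280; python3 -c "
from station import manip;print(manip.state()['moment'])"
```

```text
[ 0.5561 -0.1649  0.2021] yaw_y -80.90532828986308 z [-0.0012  0.002  -1.    ] [-4.640e-01  1.050e-01  1.841e+00  1.000e-03  1.197e+00  9.480e-01] [-2.31  3.78  5.41] 0.01277546165636592 19.775
[0.62694487 0.3826114  0.07089354]
```

View pics/side13.png

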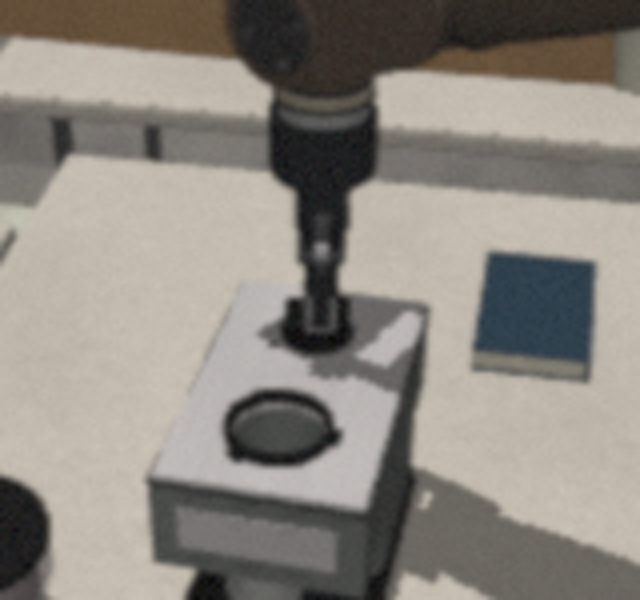

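Request:
drive_tool --plan '[[[0,0,0,0,0,0,7],[0,0,0,0,0,0,14],[0,0,0,0,0,0,21],[0,0,0,0,0,0,28],[0,0,0,0,0,0,35],[0,0,0,0,0,0,41],[0,0,0,0,0,0,46],[0,0,0,0,0,0,46]]]'

```text
time_s: 20.78
ee_pos: [0.5565, -0.1632, 0.2021]
tool_rot: [0.949, -0.317, -0.001, -0.003]
wrist_force: [-1.4, 6.9, 5.7]
width: 0.0126
```

Request:
drive_tool --plan '[[[0,0,0,0,0,0,1],[0,0,0,0,0,0,2],[0,0,0,0,0,0,3],[0,0,0,0,0,0,3],[0,0,0,0,0,0,3],[0,0,0,0,0,0,3]]]'

```text
time_s: 21.52
ee_pos: [0.5566, -0.1631, 0.2021]
tool_rot: [0.94, -0.341, -0.001, -0.002]
wrist_force: [-0.9, 8.5, 4.3]
width: 0.0128
```

```bash
python3 snap.py 14 250 90 410 240 220 140 380 280; python3 -c "
from station import manip;print(manip.state()['moment'])"
```

```text
[ 0.5566 -0.1632  0.2021] yaw_y -129.82554490407165 z [ 1.0e-04  5.2e-03 -1.0e+00] [-0.462  0.105  1.841  0.005  1.197  1.802] [-0.75  7.32  5.43] 0.012751370302817538 21.625
[1.25159972 0.03373103 0.35468698]
```

View pics/side14.png

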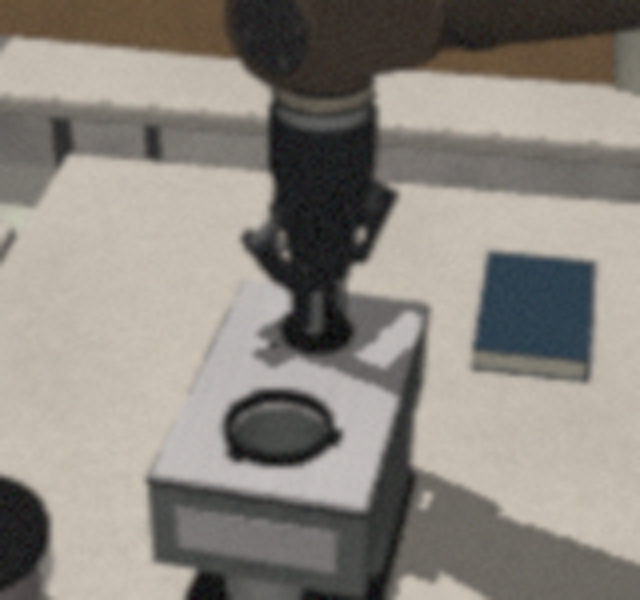

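View pics/top14.png

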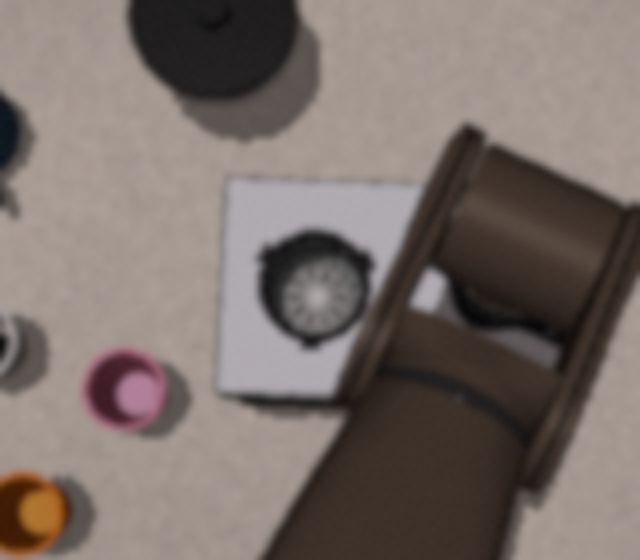

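```bash
python3 - <<'E'
from h import *
from station import manip
s=manip.snapshot("side");a=s["frame"][250:340,220:400,::-1];b=s["frame"][155:190,310:350,::-1]
cv2.imwrite("pics/f1.png",cv2.resize(a,None,fx=4,fy=4,interpolation=2));cv2.imwrite("pics/f2.png",cv2.resize(b,None,fx=14,fy=14,interpolation=2))
st=manip.state();print(st["moment"],st["wrist_force"],st["width"],st["joint_vel"].round(3))
E
```

```text
[1.28443627 0.07538931 0.30152124] [-1.5359355   7.77584106  5.44891456] 0.012459952737814278 [-0.    -0.001 -0.     0.    -0.001  0.   ]
```

View pics/f1.png

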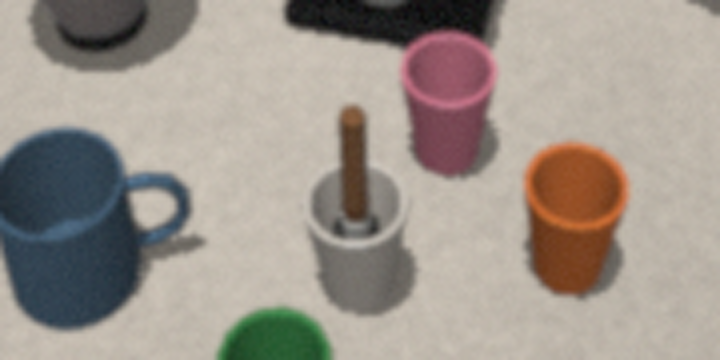

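View pics/f2.png

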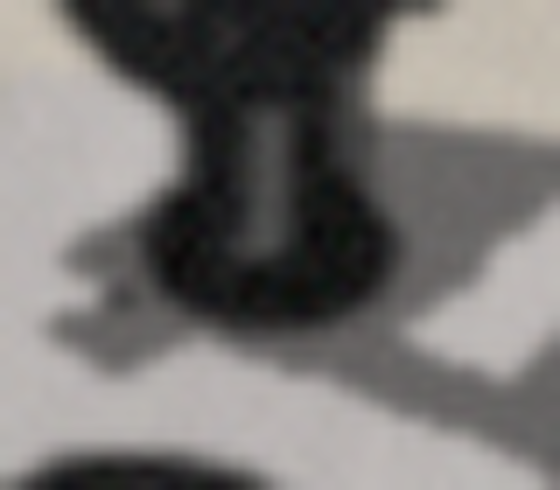

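Brush upright in its white pot (handle top at crop (352,112)), and the fingers hold the dial bar with a steady torque. I'm handing in.

```bash
python3 -c "
from station import manip
print(manip.close_job());s=manip.state();print(s['time_s'],s['ee_pos'],s['width'],s['moment'])"
```

```text
the job is handed in; nothing more can be done
None
the job is handed in; nothing more can be done
```

I scrubbed the throat with three full strokes, put the brush back in its pot, and turned the dial clockwise to the purge position. The job is handed in with the gripper still holding the dial there. It gave no verdict.

- **Strokes:** on all three down-strokes the bristle end came to about 130 mm above the table, which is the burr's height. The upward contact force was light: 1.4, 1.3 and 0.3 N. The 0.3 N reading on the third stroke is within sensor noise, so that stroke rests on the measured height. Each up-stroke brought the bristle end to about 193 mm or higher.
- **Brush:** the last picture shows it standing upright in the white pot, as at the start. The grip was fully open before I backed away.
- **Dial:** the wrist turned 72.8° (1.27 rad) with the bar gripped across its width at a 60 N grip setting. The opening read about 13 mm, against the stated 14 mm bar. The steady torque of about 0.3 N m is well above the 0.11 N m spring, so I take it the dial is at its end stop. I could not read the pointer because the gripper hides it.
- **Other checks:** about 8 N of sideways force remained on the wrist at the end, well below the limits. The hopper, mug, paperback and spare pots look undisturbed in the pictures; I did not check the grounds cup separately. The last clock reading before hand-in was about 21.6 s.
- **Disagreement:** the side camera placed points up to about 6 mm off from the top camera in y. I used the top view and the grinder's stated dimensions for the throat and dial, and the two views together for the pot.

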